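# Bearing check on the filtration vacuum pump

### The arm

A 6-joint arm with a two-finger parallel gripper is mounted at the origin on the work surface. World frame = base frame: x ahead of the robot, y to its left, z up, the work surface at z = 0. Lengths are in m, angles in rad, forces in N, time in s.
With the tool pointing down it reaches from about 0.35 to 0.8 m from the base axis. Payload 7.3 kg.
Tool frame: the origin (TCP) lies midway between the tips of the shut fingers; the grasp point (between the pads) lies 19 mm behind it; z points along the fingers, y is the line along which they close (so a half turn about z gives the same grasp; the last joint's range is limited). The gripper opens to 85 mm and grips with 20 to 120 N. Pads are 22 mm wide; open, the fingers measure 114 mm over their backs; the gripper's body (76 mm by 85 mm) begins 54 mm behind the grasp point. The pads swing forward as they close: fully open they stand 13 mm farther back than shut.
Start: joints at [0.967, 0.342, 1.524, -0, 1.275, -0.146], TCP at [0.232, 0.471, 0.231] pointing down, gripper open.
Joint ranges: [-2.53, 2.53], [-0.77, 2.02], [0.04, 2.7], [-1, 4.14], [0.28, 2.66], [-3.11, 3.11]. Speed limits (rad/s): [2.57, 2.57, 3.14, 3.14, 3.14, 3.14].

### API

Orientations are given as a unit quaternion [x, y, z, w].
In Python, from workcell import bot, viewer gives the robot as it stands.
- The arm moves only by the tool carry_out, never from a script. Its argument "motion" is a list that holds one entry, the list of rows, each a list of 7 numbers: the closure, from -1 (fully open) to 1 (shut), then the shift along the tool's x, y, z in units of 50 mm (1.0 is 50 mm), then the turn, a rotation vector about the tool's x, y, z in units of 60 degrees (1.0 is 60 degrees). In form: [[[gripper, tx, ty, tz, wx, wy, wz], ...]]. A call has 1 to 8 rows; each row shifts and turns the commanded pose from where the row before left it, along the tool's axes as they then stand; what a row does not reach is not made up. A row lasts 1/10 s, in which the tool goes at most 50 mm and 8.59 degrees, less where a joint would pass 70% of its speed; a pose out of reach is approached as far as the arm can. A call with a number of a shift or a turn outside -1 to 1 is refused whole. A call with a gripper value outside its range is refused whole. The fingers move at their own pace and stop on an object; "grip_force" is the grip in N (left out, the last holds). Time passes only in rows, so rows that do not move let the fingers close. It gives the time, the measured TCP pose, the force, the opening and the grip force at its end, in the units of the state.
- bot.get_state(): the state, without advancing time (a new reading comes with each control period).
- viewer.read_camera(name): name is "scene" or "top" or "wrist"; returns a dict with "frame" (420x560x3 uint8, blue, green, red), "mtx" (3x3 intrinsics, pixels), "position" and "rotation" of the camera in the world; the wrist camera has in their place "hand_eye" (4x4, takes a point from camera to tool coordinates, whose origin is the TCP and whose axes are the flange's). Camera axes: x right, y up, looking along -z (the intrinsics and any distortion apply to the point x, -y, -z); pixel columns grow to the right and rows downward; lengths in m; the calibration is good to about 2 mm. A picture is of the moment at which its call begins: read the wrist's pose just before it. There is no depth.
- bot.job_done(): hands the job in; it is judged then, once.
The state is a dict: "clock": time; "joints": joint angles; "joint_vel": joint speeds; "tau": joint torques, N m; "tool_pos": TCP position; "eef_rot": TCP orientation; "wrist_force": force on the tool from outside, world axes, zero at the start; "ft_torque": the same for the moment, N m; "width": opening from 0.0 (shut) to 1.0 (fully open); "finger_force": force on a finger pad.
Only numpy, scipy, OpenCV 4.12 (cv2) and the standard library are available. Lean on these libraries where they do the work, as an engineer would, in place of code of your own. Each camera call takes 0.05 s, during which the arm holds its last target. There are 200 camera calls.

### The job

Check the bearing of the filtration vacuum pump while it runs: first switch the pump on by pushing the raised end of the green rocker on its terminal box right down, then draw the orange bearing tester out of its inclined cradle. Set the tester's sprung tip inside the yellow ring of the measuring point on the pump's bearing shield, hold the tester upright and press gently until the tip is about half way in, never hard. Finish while still holding it there, steady and with nothing but your grip and the tip on the measuring point carrying it, and leave the other things on the bench where they are.

Things in the scene. Friction and masses are not known exactly. Their poses are not given: they have to be found in the camera images.
- pump: Fixed vacuum pump, 310 (y) x 150 (x) x 190 high; origin under its centre; x points away from the robot at yaw 0. From -y to +y: blue motor with a dark terminal box on top (80 x 72, centre y=-55, top z=174) bearing the green rocker; grey bearing shield (y=29 to 63) with the measuring point; grey pump module (top z=147) with black handle (top z=177, y=78 to 138, x=-35) and ports up to z=186
- measuring_point (a point): Centre of the level top of the measuring boss on the bearing shield (28 mm across, 152 mm above the bench, at x=0, y=+46 mm of the pump): black dot on a white disc 16 mm across inside a yellow ring 27 mm across
- rocker (a joint): Green rocker switch, rad: 0 = off (start; its end on the pump's -x side, nearer the robot, is raised), 0.4 = on (that end right down and level, top 183.5 mm above the bench). Pivot along the pump's y at x=0, y=-55, z=179.5 mm of the pump; 38 mm long along x, 22 wide. The raised end goes down about 6 mm under 2 to 3 N and stays where it is left
- rocker_on_end (a point): Point to push on top of the rocker's raised end, 12 mm to the pump's -x side of the pivot, 189 mm above the bench when off; goes down with the rocker
- cradle: Grey desk cradle, fixed; base 110 x 74 x 12 mm, socket leaning 0.35 rad towards the cradle's -x (towards the robot at yaw 0), so the tester's top is nearer the robot. Origin at the centre of the underside; y is level, across the socket
- cradle_mouth (a point): Centre of the socket's mouth. Socket 33 x 25 mm inside, walls 5 mm; the tester's case sits 40 mm deep in it with 1.5 mm clearance all round. Draw the tester straight out along its own axis: 45 mm frees the case, 75 mm brings the tip out too
- tester: Orange pen-type bearing tester, about 0.13 kg, loose in the cradle. Origin at the end of its tip (tip out), z up its axis to the top at 145 mm. Case 30 (x) x 22 (y) mm from z=30 to 145; black grip band z=89 to 119, take it across the 22 mm (along y, level and parallel to the cradle's y at the start); rubber nose z=10 to 30; steel tip 6 mm thick. The socket covers it up to z=70
- tester_tip (a joint): How far the sprung steel tip is pushed in, m: 0 = out, 0.008 = fully in. The spring pushes back with about 1 N at the start of the travel, 3 N half way (4 mm) and 5 N fully in; then it is a hard stop.
- tip_point (a point): The end of the tester's steel tip; it moves with the tip.
- flask: Conical glass flask, 82 mm across, 118 mm high; a bystander to be left alone. Origin at the centre of its underside.
- amber_bottle: Amber glass bottle, 64 mm across, 130 mm high; a bystander to be left alone. Origin at the centre of its underside.
- wash_bottle: White wash bottle with red cap and spout, 62 mm across, 168 mm high; a bystander to be left alone. Origin at the centre of its underside.
- beaker: Glass beaker, 68 mm across, 90 mm high; a bystander to be left alone. Origin at the centre of its underside.
- sample_jar: Small glass sample jar with a blue lid, 56 mm across, 70 mm high; a bystander to be left alone. Origin at the centre of its underside.
- rubber_bulb: Teal rubber pipette bulb lying on its side, 92 mm long, 50 mm thick; a bystander to be left alone. Origin at the centre of its underside.
- screwdriver: Screwdriver lying on the bench; a bystander to be left alone. Origin at the centre of its underside.
Things that resemble listed ones, but are neither listed nor needed, are in the scene too. Of the things shaped like the tester, the orange one is meant. Leave any pink look-alike of the cradle alone.

How it is judged:
On the way, in this order (a step that is already met when the one before it is completed fails the run):
1. the pump is switched on: the rocker's raised end is pushed right down (value of joint rocker above 0.32 rad), for 0.2 s.
2. the tester is drawn clear out of its cradle (distance between tip_point and cradle_mouth above 0.09 m and contact force between tester and cradle below 0.05 N and contact force between the fingers and tester above 1 N), for 0.2 s.
At the end, for the whole second after the job is handed in: The rocker is on (beyond 0.32 rad of 0.4). The tester is held in the fingers, upright within 7 degrees and still, out of its cradle, its tip within 8 mm of the centre of the measuring point and pushed in by 1.5 to 7 mm of its 8 mm, bearing on the pump with 1.3 to 7 N (value of joint rocker above 0.32 rad and horizontal distance between tip_point and measuring_point below 0.008 m and contact force between tester and pump between 1.3 and 7 N and value of joint tester_tip between 0.0015 and 0.007 m and angle between tester's own z axis and vertical below 0.12 rad and linear speed of tester below 0.02 m/s and contact force between the fingers and tester above 1 N and contact force between tester and cradle below 0.05 N); the arm keeps its last pose, push and grip.
It fails at once if the tester is pressed hard on the pump (over 15 N) (contact force between tester and pump above 15 N).
It fails at once if another thing on the bench is shifted by more than 30 mm or knocked over (distance of any of flask, amber_bottle, wash_bottle, beaker, sample_jar, rubber_bulb, screwdriver from where it was at the start of the episode above 0.03 m or angle between any of flask, amber_bottle, wash_bottle, beaker, sample_jar's own z axis and vertical above 0.5 rad).
It also fails if it takes over 51 s, if anything falls off the work surface, if the arm or the gripper's body presses on something with over 40 N, if the wrist force passes 120 N, or if a joint passes its speed limit or range.

## Working session

There is one attempt and no reset: what is moved stays moved. The work goes in short steps, Python scripts to look and compute and a tool call to move; the robot and the scene stay as the last step left them, time stands still between calls to the robot, and variables do not carry over. Pictures are saved under pics/ and viewed, at most 12 in all, crops included, and the job is handed in when it is done.

Besides the shell and the picture viewer there is one more tool, called after ">>>" as name([rows], argument=value, ...), one row to a line, values as JSON. carry_out: Moves the arm, as the interface text tells. Shifts and turns lie within -1 to 1; 1 stands for 50 mm of shift or 60 degrees of turn. Its arguments: {"type":"object","properties":{"motion":{"type":"array"},"grip_force":{"type":"number"}},"required":["motion"]}

```bash
mkdir -p pics
cat > h.py <<'E'
import numpy as np, cv2
from scipy.spatial.transform import Rotation as R
from workcell import bot, viewer
def cam(n):
    s=bot.get_state(); c=viewer.read_camera(n)
    if n=="wrist":
        T=np.eye(4); T[:3,:3]=R.from_quat(s["eef_rot"]).as_matrix(); T[:3,3]=s["tool_pos"]
        M=T@np.array(c["hand_eye"]); c["position"]=M[:3,3]; c["rotation"]=M[:3,:3]
    c["P"]=np.array(c["position"]); r=np.array(c["rotation"],float)
    c["R"]=r if r.shape==(3,3) else R.from_quat(r).as_matrix()
    c["K"]=np.array(c["mtx"]); return c
def ray(c,u,v):
    d=np.linalg.inv(c["K"])@[u,v,1]; d=c["R"]@(d*[1,-1,-1]); return c["P"],d/np.linalg.norm(d)
def onz(c,u,v,z):
    p,d=ray(c,u,v); return p+d*(z-p[2])/d[2]
def proj(c,X):
    q=(c["R"].T@(np.array(X)-c["P"]))*[1,-1,-1]; q=c["K"]@q; return q[:2]/q[2]
def tri(*cs):
    A=np.zeros((3,3));b=np.zeros(3)
    for c,u,v in cs:
        p,d=ray(c,u,v); M=np.eye(3)-np.outer(d,d); A+=M;b+=M@p
    return np.linalg.solve(A,b)
E
python3 - <<'E'
from h import *
for n in("scene","top"):
    c=cam(n); cv2.imwrite(f"pics/{n}.png",c["frame"]); print(n,c["P"],c["R"].round(3).tolist(),c["K"].tolist(),[k for k in c])
s=bot.get_state();print(s)
E
```

```text
scene [1.6094143  0.01509261 0.95974666] [[-0.014, -0.606, 0.796], [1.0, 0.002, 0.019], [-0.014, 0.796, 0.605]] [[476.6555999974944, 0.0, 272.83368218849296], [0.0, 476.6555999974944, 207.47532133821002], [0.0, 0.0, 1.0]] ['frame', 'mtx', 'position', 'rotation', 'P', 'R', 'K']
top [ 0.41453156 -0.01611468  1.5436892 ] [[-0.011, 0.996, -0.084], [-1.0, -0.013, -0.018], [-0.019, 0.083, 0.996]] [[427.38086766305037, 0.0, 277.5718474865142], [0.0, 427.38086766305037, 210.82271774255577], [0.0, 0.0, 1.0]] ['frame', 'mtx', 'position', 'rotation', 'P', 'R', 'K']
{'clock': 0.1, 'joints': array([ 9.66953608e-01,  3.42674421e-01,  1.52492680e+00, -1.62506577e-06,
        1.27541916e+00, -1.46015862e-01]), 'joint_vel': array([ 0.00102635, -0.0008867 , -0.00122809,  0.00140097, -0.00081849,
       -0.00020927]), 'tau': array([ 1.44545265e-03, -4.34447837e+01, -2.46491593e+01, -2.87353550e-04,
        4.72516389e-03, -1.22723144e-06]), 'tool_pos': array([0.23182808, 0.47063479, 0.23068252]), 'eef_rot': array([ 2.26919142e-01,  9.73913340e-01, -6.64558949e-04, -2.60698600e-04]), 'wrist_force': array([-0.6323514 , -0.52107203, -0.12570685]), 'ft_torque': array([-0.00219883, -0.06425546, -0.03082554]), 'finger_force': 0.0, 'width': 0.9973761156460368}
```

View pics/scene.png

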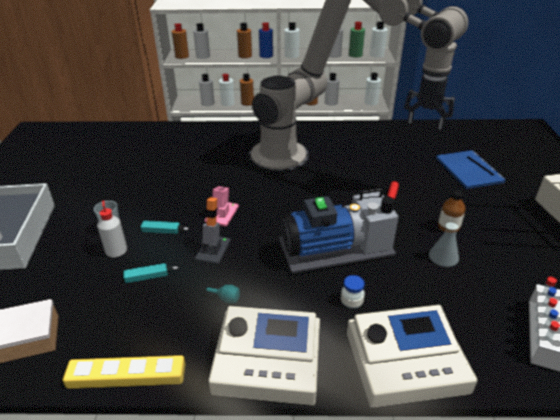

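View pics/top.png

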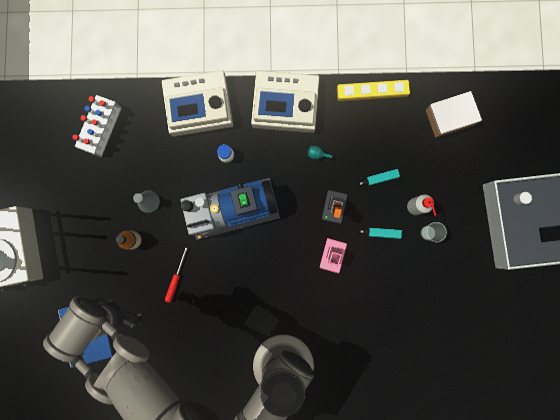

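Scene: orange tester in the grey cradle at scene (211,212-245) and top (337,211). Pump at top (230,208), with green rocker (243,200) and yellow ring (214,209). Possible mix-ups: teal pens lying at top (381,177) and (385,233), and the pink cradle at (333,255). The red screwdriver is at (175,285). I choose the orange pen at (337,211).

Run:
```python
from h import *
t=cam("top"); s=cam("scene")
def blobs(c,lo,hi,box,mn=3):
    hsv=cv2.cvtColor(c["frame"],cv2.COLOR_BGR2HSV); m=cv2.inRange(hsv,lo,hi)
    k=np.zeros_like(m); x0,y0,x1,y1=box; k[y0:y1,x0:x1]=255; m&=k
    n,l,st,ce=cv2.connectedComponentsWithStats(m)
    return [(st[i].tolist(),ce[i].round(1).tolist()) for i in range(1,n) if st[i,4]>=mn]
print("green",blobs(t,(45,120,80),(75,255,255),(220,180,270,220)))
print("yellow",blobs(t,(18,80,100),(35,255,255),(200,190,230,225)))
print("orange",blobs(t,(5,150,120),(16,255,255),(315,185,360,230)))
print("green s",blobs(s,(45,120,60),(75,255,255),(300,190,340,220)))
print("yellow s",blobs(s,(18,60,80),(35,255,255),(340,195,370,225)))
print("orange s",blobs(s,(3,150,80),(16,255,255),(195,190,230,260)))
a=t["frame"][170:250,160:370]; b=s["frame"][180:280,190:400]
cv2.imwrite("pics/crop1.png",np.vstack([cv2.resize(a,(735,280),interpolation=2),cv2.resize(b,(735,310),interpolation=2)]))
```

```text
green [([239, 193, 9, 13, 74], [242.7, 199.0])]
yellow [([210, 204, 9, 9, 44], [214.0, 208.1])]
orange [([334, 207, 8, 11, 65], [337.2, 212.5])]
green s [([315, 197, 12, 13, 101], [320.2, 203.4])]
yellow s [([350, 203, 11, 8, 49], [354.3, 206.5])]
orange s [([207, 197, 10, 14, 123], [211.5, 203.3]), ([207, 217, 9, 8, 59], [211.1, 220.8])]
```

View pics/crop1.png

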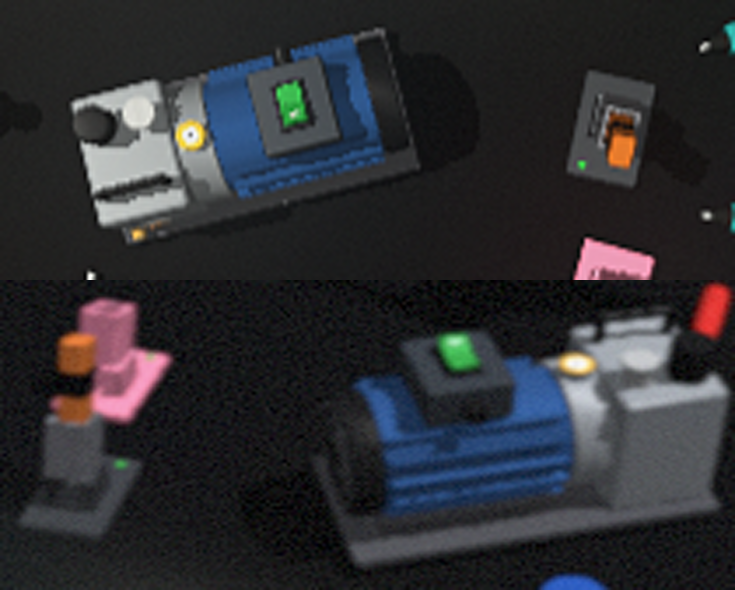

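The crop shows the orange pen with black band in the grey cradle, the green rocker on the terminal box and the white disc in the yellow ring. Next I compute the poses.

Run:
```python
from h import *
t=cam("top"); s=cam("scene")
print("ring",tri((t,214,208.1),(s,354.3,206.8)),onz(t,214,208.1,.152),onz(s,354.3,206.8,.152))
print("rock",tri((t,242.7,199),(s,320.2,203.4)),onz(t,242.7,199,.186),onz(s,320.2,203.4,.186))
r=onz(t,214,208.1,.152);g=onz(t,242.7,199,.186);d=(r-g)[:2];print("dist",np.linalg.norm(d),"yaw",np.arctan2(-d[0],d[1]))
# tester top centre
print("orange top tri",tri((t,337.2,214),(s,211.5,201)))
# cradle base contour in top
f=t["frame"][180:235,315:360]; hsv=cv2.cvtColor(f,cv2.COLOR_BGR2HSV)
m=((f.max(2)>45)).astype(np.uint8)
n,l,st,ce=cv2.connectedComponentsWithStats(m);i=1+st[1:,4].argmax()
c=cv2.findContours((l==i).astype(np.uint8),0,1)[0][0]
b=cv2.boxPoints(cv2.minAreaRect(c))+[315,180]
P=np.array([onz(t,u+.0,v,.012) for u,v in b]);print(b.round(1).tolist(),P.round(3).tolist(),P.mean(0),[np.linalg.norm(P[k]-P[k-1]).round(3) for k in range(4)])
```

```text
ring [0.54306427 0.21779264 0.1500984 ] [0.54292904 0.21803351 0.152     ] [0.54566164 0.21674939 0.152     ]
rock [0.56837046 0.11975629 0.18121975] [0.56786223 0.1202088  0.186     ] [0.5748681  0.11818379 0.186     ]
dist 0.10095216016443036 yaw 0.249562720026777
orange top tri [ 0.51847762 -0.18532166  0.15328468]
[[321.1, 219.1], [327.3, 189.4], [346.9, 193.5], [340.7, 223.2]] [[0.511, -0.143, 0.012], [0.618, -0.168, 0.012], [0.602, -0.238, 0.012], [0.496, -0.213, 0.012]] [ 0.55682839 -0.19067771  0.012     ] [np.float64(0.072), np.float64(0.11), np.float64(0.072), np.float64(0.11)]
```

```bash
cat >> h.py <<'E'
def toolR(z,y):
    z=np.array(z,float);z/=np.linalg.norm(z);y=np.array(y,float);y-=z*(y@z);y/=np.linalg.norm(y)
    return np.column_stack([np.cross(y,z),y,z])
def delta(p,Rt=None,turn_first=True):
    s=bot.get_state(); Rc=R.from_quat(s["eef_rot"]); p=np.array(p)
    Rt=Rc.as_matrix() if Rt is None else Rt
    print("t",round(s["clock"],2),"pos",s["tool_pos"].round(4),"F",s["wrist_force"].round(2),"w",round(s["width"],3),"ff",round(s["finger_force"],1))
    w=(Rc.inv()*R.from_matrix(Rt)).as_rotvec()
    print(" turn units",(w/np.radians(60)).round(3),"deg",np.degrees(w).round(2))
    f=Rt if turn_first else Rc.as_matrix()
    print(" shift units",(f.T@(p-s["tool_pos"])/.05).round(3), "turn first" if turn_first else "shift first")
YP=.2496; px=np.array([np.cos(YP),np.sin(YP),0]); py=np.array([-np.sin(YP),np.cos(YP),0])
YC=-.23; cx=np.array([np.cos(YC),np.sin(YC),0]); cy=np.array([-np.sin(YC),np.cos(YC),0])
RP=toolR([0,0,-1],py)
ax=-np.sin(.35)*cx+np.cos(.35)*np.array([0,0,1]); RC=toolR(-ax,cy)
E
python3 - <<'E'
from h import *
pv=np.array([.568,.120,0]); T=pv-.014*px; T[2]=.30; print(T)
delta(T,RP); delta(T,RP,False); c=cam("wrist"); print(c["hand_eye"])
E
```

```text
[0.55443384 0.11654177 0.3       ]
t 0.3 pos [0.232  0.4709 0.2311] F [-0.25  0.91  0.2 ] w 1.001 ff 0.0
 turn units [-0.    -0.    -0.676] deg [-2.000e-02 -1.000e-02 -4.053e+01]
 shift units [-4.499 -8.46  -1.378] turn first
t 0.3 pos [0.232  0.4709 0.2311] F [-0.25  0.91  0.2 ] w 1.001 ff 0.0
 turn units [-0.    -0.    -0.676] deg [-2.000e-02 -1.000e-02 -4.053e+01]
 shift units [-8.918 -3.507 -1.377] shift first
[[ 7.81908635e-04  9.60423857e-01  2.78541566e-01  7.07355365e-02]
 [ 9.99999685e-01 -7.88720527e-04 -8.76076733e-05 -3.13869487e-04]
 [ 1.35550951e-04  2.78541547e-01 -9.60424171e-01 -1.42478719e-01]
 [ 0.00000000e+00  0.00000000e+00  0.00000000e+00  1.00000000e+00]]
```

>>> carry_out([
  [[1, -0.74, -0.29, -0.15, 0, 0, 0], [1, -0.74, -0.29, -0.15, 0, 0, 0], [1, -0.74, -0.29, -0.15, 0, 0, 0], [1, -0.74, -0.29, -0.15, 0, 0, 0], [1, -0.74, -0.29, -0.15, 0, 0, 0], [1, -0.74, -0.29, -0.15, 0, 0, 0], [1, -0.74, -0.29, -0.1, 0, 0, 0], [1, -0.74, -0.29, -0.1, 0, 0, 0]],
])

```text
clock: 1.15
tool_pos: [0.4472, 0.2347, 0.2867]
eef_rot: [0.227, 0.974, 0.0, 0.0]
wrist_force: [0.5, 0.0, -0.3]
width: 0.004
finger_force: 0.0
```

>>> carry_out([
  [[1, -0.74, -0.29, -0.1, 0, 0, 0], [1, -0.74, -0.29, -0.1, 0, 0, 0], [1, 0, 0, 0, 0, 0, -0.13], [1, 0, 0, 0, 0, 0, -0.13], [1, 0, 0, 0, 0, 0, -0.13], [1, 0, 0, 0, 0, 0, -0.13], [1, 0, 0, 0, 0, 0, -0.13], [1, 0, 0, 0, 0, 0, 0]],
])

```text
clock: 1.95
tool_pos: [0.4998, 0.1773, 0.2963]
eef_rot: [-0.112, 0.994, 0.0, -0.0]
wrist_force: [0.9, 0.3, 0.1]
width: 0.002
finger_force: 0.0
```

Run:
```python
from h import *
pv=np.array([.568,.120,0]); T=pv-.014*px; T[2]=.205
delta(T,RP)
c=cam("wrist"); cv2.imwrite("pics/w1.png",c["frame"])
print(proj(c,[.568,.120,.186]),proj(c,[.543,.218,.152]))
```

```text
t 1.95 pos [0.4998 0.1773 0.2963] F [0.92 0.29 0.12] w 0.002 ff 0.0
 turn units [ 0.    -0.    -0.024] deg [ 0.   -0.   -1.46]
 shift units [-0.758 -1.448  1.825] turn first
[182.75552021 275.21462684] [316.0058667  253.82426817]
```

View pics/w1.png

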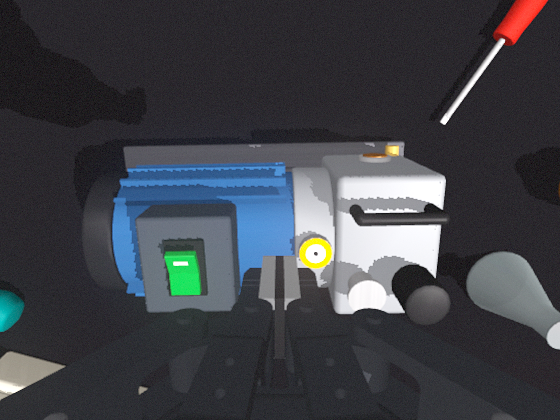

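The wrist view shows the ring at (316,254), as predicted, and the rocker centre near (183,273), with its raised end (white mark) at (181,264) facing the robot.

Run:
```python
from h import *
f=cv2.imread("pics/w1.png"); c=cam("wrist"); h=cv2.cvtColor(f,cv2.COLOR_BGR2HSV)
for n,lo,hi in(("g",(45,120,80),(75,255,255)),("y",(22,150,120),(35,255,255))):
    m=cv2.inRange(h,lo,hi); m[:220]=0; k=max(cv2.findContours(m,0,1)[0],key=cv2.contourArea)
    r=cv2.minAreaRect(k);print(n,r, onz(c,*r[0],.184 if n=="g" else .152))
    if n=="g":
        b=cv2.boxPoints(r);print([onz(c,u,v,.186).round(4).tolist() for u,v in b])
```

```text
g ((182.45050048828125, 272.5049743652344), (46.070220947265625, 33.83126449584961), 84.2894058227539) [0.56670257 0.11888399 0.184     ]
[[0.552, 0.1032, 0.186], [0.5441, 0.1265, 0.186], [0.5797, 0.1357, 0.186], [0.588, 0.1116, 0.186]]
y ((315.5000305175781, 253.00003051757812), (30.405588150024414, 30.405588150024414), 45.0) [0.54252942 0.21728508 0.152     ]
```

>>> carry_out([
  [[1, 0, 0, 0, 0, 0, -0.024], [1, -0.37, -0.72, 0, 0, 0, 0], [1, -0.37, -0.73, 0.2, 0, 0, 0], [1, 0, 0, 0.8, 0, 0, 0], [1, 0, 0, 0.8, 0, 0, 0], [1, 0, 0, 0, 0, 0, 0], [1, 0, 0, 0, 0, 0, 0]],
])

```text
clock: 2.75
tool_pos: [0.5537, 0.1163, 0.207]
eef_rot: [-0.124, 0.992, 0.0, -0.0]
wrist_force: [1.3, -0.3, -0.1]
width: 0.004
finger_force: 0.0
```

Run:
```python
from h import *
T=np.array([.567,.1195,0])-.014*px; T[2]=.1835
delta(T,RP)
```

```text
t 2.75 pos [0.5537 0.1163 0.207 ] F [ 1.29 -0.29 -0.14] w 0.004 ff 0.0
 turn units [ 0.    -0.    -0.002] deg [ 0.01 -0.02 -0.11]
 shift units [ 0.006 -0.003  0.469] turn first
```

Go down in steps and watch the force.

>>> carry_out([
  [[1, 0, 0, 0.1, 0, 0, 0], [1, 0, 0, 0.1, 0, 0, 0], [1, 0, 0, 0.1, 0, 0, 0], [1, 0, 0, 0.06, 0, 0, 0], [1, 0, 0, 0.06, 0, 0, 0], [1, 0, 0, 0, 0, 0, 0]],
])

```text
clock: 3.35
tool_pos: [0.5533, 0.1162, 0.185]
eef_rot: [-0.124, 0.992, 0.0, -0.0]
wrist_force: [-0.2, -1.0, 0.2]
width: 0.002
finger_force: 0.0
```

>>> carry_out([
  [[1, 0, 0, 0.02, 0, 0, 0], [1, 0, 0, 0.02, 0, 0, 0], [1, 0, 0, 0, 0, 0, 0]],
])

```text
clock: 3.65
tool_pos: [0.5536, 0.1162, 0.1835]
eef_rot: [-0.124, 0.992, 0.0, 0.0]
wrist_force: [-2.7, -0.3, 3.1]
width: 0.001
finger_force: 1.9
```

>>> carry_out([
  [[1, 0, 0, 0.02, 0, 0, 0], [1, 0, 0, 0, 0, 0, 0]],
])

```text
clock: 3.85
tool_pos: [0.5536, 0.1162, 0.1835]
eef_rot: [-0.124, 0.992, -0.0, 0.001]
wrist_force: [-4.0, 0.2, 9.7]
width: 0.006
finger_force: 4.7
```

>>> carry_out([
  [[1, 0, 0, 0.02, 0, 0, 0], [1, 0, 0, 0, 0, 0, 0]],
])

```text
clock: 4.05
tool_pos: [0.5536, 0.1162, 0.1834]
eef_rot: [-0.124, 0.992, -0.0, 0.001]
wrist_force: [-6.4, -0.5, 15.6]
width: -0.003
finger_force: 7.5
```

>>> carry_out([
  [[1, 0, 0, -0.5, 0, 0, 0], [1, 0, 0, -1, 0, 0, 0], [1, 0, 0, -1, 0, 0, 0], [-1, 0, 0, 0, 0, 0, 0]],
])

```text
clock: 4.45
tool_pos: [0.5564, 0.1165, 0.3138]
eef_rot: [-0.124, 0.992, -0.0, 0.007]
wrist_force: [1.8, -0.3, 0.4]
width: 0.155
finger_force: 0.0
```

Run:
```python
from h import *
T=np.array([.518,-.185,.153])+.09*ax; print(T)
delta(T,RC,False)
c=cam("wrist"); t=cam("top"); cv2.imwrite("pics/w2.png",np.hstack([c["frame"][200:420,150:400],cv2.resize(t["frame"][180:220,220:265],(248,220))]))
```

```text
[ 0.48795187 -0.17796443  0.23754354]
t 4.45 pos [0.5564 0.1165 0.3138] F [ 1.77 -0.31  0.4 ] w 0.155 ff 0.0
 turn units [ 0.081 -0.314  0.451] deg [  4.85 -18.83  27.09]
 shift units [ 2.796 -5.368  1.497] shift first
```

View pics/w2.png

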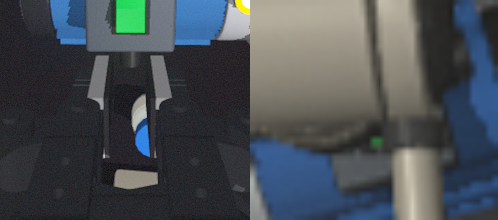

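>>> carry_out([
  [[-1, 0.4, -0.767, 0.2, 0, 0, 0], [-1, 0.4, -0.767, 0.2, 0, 0, 0], [-1, 0.4, -0.767, 0.2, 0, 0, 0], [-1, 0.4, -0.767, 0.2, 0, 0, 0], [-1, 0.4, -0.767, 0.2, 0, 0, 0], [-1, 0.4, -0.767, 0.2, 0, 0, 0], [-1, 0.4, -0.767, 0.2, 0, 0, 0], [-1, 0, 0, 0, 0.016, -0.063, 0.09]],
])

```text
clock: 5.35
tool_pos: [0.4822, -0.1823, 0.2324]
eef_rot: [-0.074, 0.997, -0.003, 0.032]
wrist_force: [1.1, 1.6, 0.4]
width: 1.002
finger_force: 0.0
```

>>> carry_out([
  [[-1, 0, 0, 0, 0.016, -0.063, 0.09], [-1, 0, 0, 0, 0.016, -0.063, 0.09], [-1, 0, 0, 0, 0.016, -0.063, 0.09], [-1, 0, 0, 0, 0.016, -0.063, 0.09], [-1, 0, 0, 0, 0, 0, 0], [-1, 0, 0, 0, 0, 0, 0]],
])

```text
clock: 5.95
tool_pos: [0.4832, -0.1782, 0.2353]
eef_rot: [0.111, 0.98, -0.021, 0.165]
wrist_force: [-0.1, -0.1, -0.2]
width: 0.998
finger_force: 0.0
```

Run:
```python
from h import *
T=np.array([.518,-.185,.153])+.09*ax; delta(T,RC)
c=cam("wrist"); cv2.imwrite("pics/w3.png",c["frame"]); print(proj(c,[.518,-.185,.153]))
```

```text
t 5.95 pos [ 0.4832 -0.1782  0.2353] F [-0.08 -0.12 -0.16] w 0.998 ff 0.0
 turn units [-0.002 -0.015  0.004] deg [-0.12 -0.9   0.27]
 shift units [-0.102  0.027 -0.01 ] turn first
[281.75518354 223.05692187]
```

View pics/w3.png

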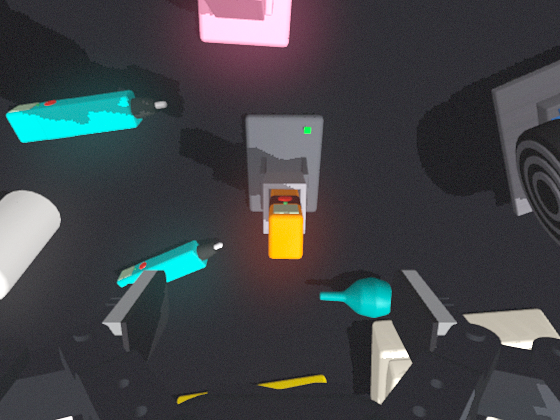

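The wrist view shows the orange tester's top face at about (286,240) in the grey cradle. The teal pens and pink cradle are well clear.

Run:
```python
from h import *
f=cv2.imread("pics/w3.png"); c=cam("wrist"); h=cv2.cvtColor(f,cv2.COLOR_BGR2HSV)
print(c["K"][0],c["P"])
for v in range(188,264,4): print(v,[tuple(int(a) for a in h[v,u]) for u in(276,286,297)], [int(x) for x in np.where((h[v,255:320,1]>150)&(h[v,255:320,0]<25))[0][[0,-1]]+255] if ((h[v,255:320,1]>150)&(h[v,255:320,0]<25)).any() else "")
m=cv2.inRange(f,(90,90,90),(255,255,255))*0
# base outline
print("base corners", [onz(c,u,v,.012).round(4).tolist() for u,v in((246,115),(322,116),(318,211),(248,211))])
```

```text
[377.23952541   0.         279.13634158] [ 0.37287606 -0.15278936  0.34705535]
188 [(176, 27, 144), (163, 22, 139), (137, 11, 208)] 
192 [(13, 190, 165), (13, 194, 166), (13, 183, 171)] [271, 297]
196 [(2, 103, 72), (1, 177, 134), (10, 158, 110)] [271, 297]
200 [(2, 124, 82), (1, 203, 215), (1, 119, 77)] [278, 290]
204 [(14, 128, 151), (51, 83, 147), (11, 140, 140)] [270, 299]
208 [(27, 45, 124), (27, 44, 128), (21, 73, 132)] [269, 300]
212 [(32, 44, 185), (36, 36, 172), (44, 37, 208)] [269, 301]
216 [(19, 236, 255), (19, 232, 255), (20, 236, 255)] [269, 302]
220 [(24, 232, 255), (24, 225, 255), (24, 212, 255)] [269, 302]
224 [(24, 226, 255), (24, 230, 255), (24, 215, 255)] [269, 302]
228 [(24, 255, 255), (24, 232, 255), (24, 217, 255)] [269, 302]
232 [(24, 236, 255), (24, 251, 255), (24, 230, 255)] [269, 302]
236 [(24, 255, 255), (24, 255, 255), (24, 228, 255)] [268, 303]
240 [(24, 241, 255), (24, 240, 255), (24, 216, 255)] [268, 303]
244 [(24, 255, 255), (24, 250, 255), (25, 230, 255)] [268, 302]
248 [(24, 255, 255), (24, 226, 255), (25, 240, 255)] [268, 302]
252 [(24, 255, 255), (24, 239, 255), (25, 223, 255)] [268, 302]
256 [(23, 241, 255), (24, 241, 255), (25, 243, 255)] [269, 301]
260 [(179, 109, 94), (178, 103, 94), (175, 101, 81)] 
base corners [[0.4944, -0.2136, 0.012], [0.511, -0.145, 0.012], [0.6175, -0.1667, 0.012], [0.6006, -0.2414, 0.012]]
```

Run:
```python
from h import *
c=cam("wrist"); t=cam("top")
p,d=ray(c,285.5,236); dep=-(c["R"].T@d)[2]
o=np.array([.5563,-.1913,0])
for w in(.238,.244,.250):
    X=p+d*w/dep; print(w,X.round(4),"cradle frame",((X-o)@cx).round(4),((X-o)@cy).round(4), "top px",proj(t,X).round(1))
    base=X-ax*.145; print("   tip",base.round(4))
# vertical extents along the ray toward known width edges
for u,v in((285.5,214),(285.5,258)): print(onz(c,u,v,.16).round(4))
```

```text
0.238 [ 0.5222 -0.1838  0.1634] cradle frame -0.035 -0.0004 top px [337.4 212.6]
   tip [ 0.5706 -0.1951  0.0271]
0.244 [ 0.5259 -0.1845  0.1587] cradle frame -0.0311 -0.0003 top px [337.4 211.6]
   tip [ 0.5743 -0.1959  0.0225]
0.25 [ 0.5297 -0.1853  0.1541] cradle frame -0.0273 -0.0002 top px [337.4 210.5]
   tip [ 0.5781 -0.1967  0.0179]
[ 0.5078 -0.1806  0.16  ]
[ 0.5436 -0.1884  0.16  ]
```

Run:
```python
from h import *
T=np.array([.524,-.1842,.1605])-.058*ax; print(T); delta(T,RC)
```

```text
[ 0.54336435 -0.18873403  0.10601638]
t 6.15 pos [ 0.4841 -0.1786  0.236 ] F [ 0.14 -0.09 -0.98] w 1.002 ff 0.0
 turn units [-0.002 -0.013  0.004] deg [-0.14 -0.79  0.22]
 shift units [-0.236  0.074  2.854] turn first
```

>>> carry_out([
  [[-1, 0, 0, 0, -0.002, -0.013, 0.004], [-1, -0.23, 0.074, 0, 0, 0, 0], [-1, 0, 0, 0.5, 0, 0, 0], [-1, 0, 0, 0.5, 0, 0, 0], [-1, 0, 0, 0.5, 0, 0, 0], [-1, 0, 0, 0.5, 0, 0, 0], [-1, 0, 0, 0.5, 0, 0, 0], [-1, 0, 0, 0, 0, 0, 0]],
])

```text
clock: 6.95
tool_pos: [0.5359, -0.1865, 0.1197]
eef_rot: [0.114, 0.979, -0.019, 0.171]
wrist_force: [0.4, 0.7, -0.1]
width: 0.997
finger_force: 0.0
```

Run:
```python
from h import *
T=np.array([.524,-.1842,.1605])-.058*ax; delta(T,RC)
c=cam("wrist"); cv2.imwrite("pics/w4.png",c["frame"])
```

```text
t 6.95 pos [ 0.5359 -0.1865  0.1197] F [ 0.39  0.73 -0.09] w 0.997 ff 0.0
 turn units [ 0.001 -0.004 -0.002] deg [ 0.06 -0.26 -0.09]
 shift units [-0.053 -0.009  0.31 ] turn first
```

View pics/w4.png

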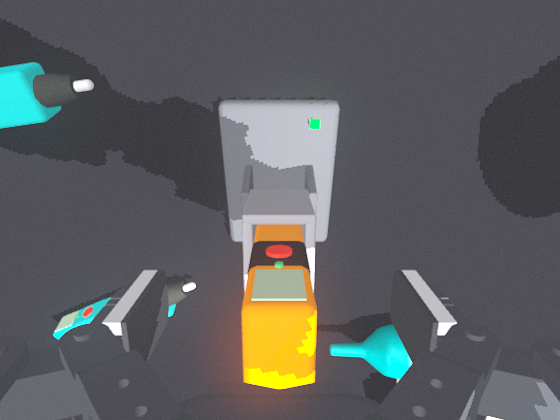

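The tester sits centred between the fingers at (279,320), with the band at (280,255) further down. I'll lower the last 15 mm and close.

>>> carry_out([
  [[-1, -0.05, -0.01, 0.15, 0, -0.004, 0], [-1, 0, 0, 0.15, 0, 0, 0], [0, 0, 0, 0, 0, 0, 0], [1, 0, 0, 0, 0, 0, 0], [1, 0, 0, 0, 0, 0, 0], [1, 0, 0, 0, 0, 0, 0], [1, 0, 0, 0, 0, 0, 0], [1, 0, 0, 0, 0, 0, 0]],
], grip_force=50)

```text
clock: 7.8
tool_pos: [0.5442, -0.1895, 0.1101]
eef_rot: [0.114, 0.978, -0.021, 0.176]
wrist_force: [-1.7, 0.8, 3.2]
width: 0.255
finger_force: 50.2
```

Run:
```python
from h import *
T=np.array([.524,-.1842,.1605])-.058*ax; delta(T,RC); print(bot.get_state()["ft_torque"])
```

```text
t 7.8 pos [ 0.5442 -0.1895  0.1101] F [-1.67  0.82  3.17] w 0.255 ff 50.2
 turn units [-0.001  0.005 -0.001] deg [-0.05  0.33 -0.08]
 shift units [0.046 0.012 0.07 ] turn first
[-0.02186677  0.29664402 -0.02416907]
```

>>> carry_out([
  [[1, 0, 0, -0.1, 0, 0, 0], [1, 0, 0, -0.2, 0, 0, 0], [1, 0, 0, -0.2, 0, 0, 0], [1, 0, 0, -0.2, 0, 0, 0], [1, 0, 0, -0.3, 0, 0, 0], [1, 0, 0, -0.3, 0, 0, 0], [1, 0, 0, -0.3, 0, 0, 0], [1, 0, 0, -0.3, 0, 0, 0]],
])

```text
clock: 8.6
tool_pos: [0.5108, -0.1813, 0.1996]
eef_rot: [0.114, 0.978, -0.02, 0.175]
wrist_force: [-0.1, -0.4, -1.3]
width: 0.25
finger_force: 49.6
```

>>> carry_out([
  [[1, 0, 0, -0.4, 0, 0, 0], [1, 0, 0, -0.4, 0, 0, 0], [1, 0, 0, -0.4, 0, 0, 0], [1, 0, 0, -0.4, 0, 0, 0], [1, 0, 0, -0.2, 0, 0, 0], [1, 0, 0, 0, 0, 0, 0], [1, 0, 0, 0, 0, 0, 0]],
])

```text
clock: 9.3
tool_pos: [0.4811, -0.1744, 0.2825]
eef_rot: [0.114, 0.978, -0.02, 0.175]
wrist_force: [-0.5, -0.2, -1.0]
width: 0.251
finger_force: 49.6
```

Run:
```python
from h import *
delta([.5425,.2175,.152+.12+.10],RP); delta([.5425,.2175,.152+.12+.10],RP,False)
c=cam("wrist"); s=cam("scene"); cv2.imwrite("pics/w5.png",np.hstack([c["frame"][60:420,100:460],cv2.resize(s["frame"][120:270,160:320],(384,360))]))
```

```text
t 9.3 pos [ 0.4811 -0.1744  0.2825] F [-0.52 -0.21 -0.99] w 0.251 ff 49.6
 turn units [-0.081  0.331 -0.455] deg [ -4.87  19.89 -27.28]
 shift units [-3.127  7.292 -1.79 ] turn first
t 9.3 pos [ 0.4811 -0.1744  0.2825] F [-0.52 -0.21 -0.99] w 0.251 ff 49.6
 turn units [-0.081  0.331 -0.455] deg [ -4.87  19.89 -27.28]
 shift units [-0.054  7.911 -1.887] shift first
```

View pics/w5.png

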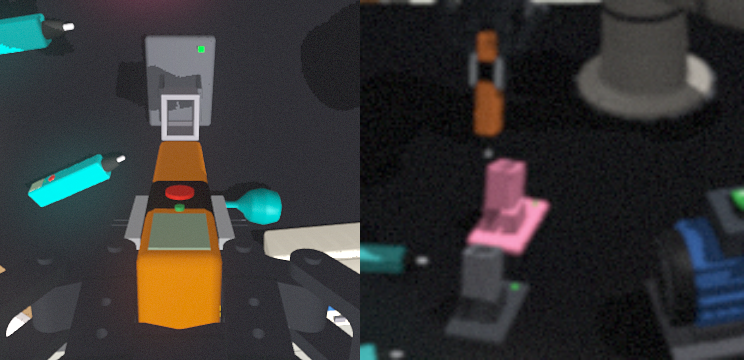

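Tester is held on the band, aligned and clear of the cradle (tip visible at the lower left of the case). Now upright, up and across.

>>> carry_out([
  [[1, 0, 0, -0.3, 0, 0, 0], [1, 0, 0, 0, -0.016, 0.066, -0.091], [1, 0, 0, 0, -0.016, 0.066, -0.091], [1, 0, 0, 0, -0.016, 0.066, -0.091], [1, 0, 0, 0, -0.016, 0.066, -0.091], [1, 0, 0, 0, -0.016, 0.066, -0.091], [1, 0, 0, -0.5, 0, 0, 0], [1, 0, 0, -0.5, 0, 0, 0]],
])

```text
clock: 10.2
tool_pos: [0.4766, -0.1731, 0.3456]
eef_rot: [-0.125, 0.992, 0.0, -0.001]
wrist_force: [0.7, 0.2, -0.7]
width: 0.249
finger_force: 49.5
```

>>> carry_out([
  [[1, -0.2, 0.5, -0.5, 0, 0, 0], [1, -0.3, 0.7, 0, 0, 0, 0], [1, -0.35, 0.8, 0, 0, 0, 0], [1, -0.35, 0.8, 0, 0, 0, 0], [1, -0.35, 0.8, 0, 0, 0, 0], [1, -0.35, 0.8, 0, 0, 0, 0], [1, -0.35, 0.8, 0, 0, 0, 0], [1, -0.3, 0.7, 0, 0, 0, 0]],
])

```text
clock: 11.0
tool_pos: [0.527, 0.1464, 0.3705]
eef_rot: [-0.125, 0.992, -0.001, 0.0]
wrist_force: [0.6, -0.7, -0.7]
width: 0.25
finger_force: 49.7
```

>>> carry_out([
  [[1, -0.3, 0.6, 0, 0, 0, 0], [1, -0.2, 0.4, 0, 0, 0, 0], [1, 0, 0, 0, 0, 0, 0], [1, 0, 0, 0, 0, 0, 0]],
])

```text
clock: 11.4
tool_pos: [0.5387, 0.1989, 0.3703]
eef_rot: [-0.125, 0.992, -0.001, -0.0]
wrist_force: [-0.0, -0.9, -0.7]
width: 0.258
finger_force: 49.5
```

Run:
```python
from h import *
s=bot.get_state(); p=s["tool_pos"]
delta([.5425,.2175,.152+.12],RP)
c=cam("scene"); t=cam("top"); 
for d in(0,.085,-.06): print(d,proj(c,p-[0,0,d]).round(1),proj(t,p-[0,0,d]).round(1))
a=proj(c,p-[0,0,.06]); u,v=int(a[0])-40,int(a[1])-50; print(u,v)
cv2.imwrite("pics/w6.png",cv2.resize(c["frame"][v:v+100,u:u+90],(540,600),interpolation=2)); cv2.imwrite("pics/s6.png",c["frame"])
```

```text
t 11.4 pos [0.5387 0.1989 0.3703] F [-0.01 -0.9  -0.75] w 0.258 ff 49.5
 turn units [-0.002 -0.     0.001] deg [-0.15 -0.02  0.06]
 shift units [-0.165  0.343  1.966] turn first
0 [354.6 136.4] [207.7 202.4]
0.085 [351.7 164.9] [212.9 205.4]
-0.06 [356.8 114.7] [203.5 200.1]
312 106
```

View pics/w6.png

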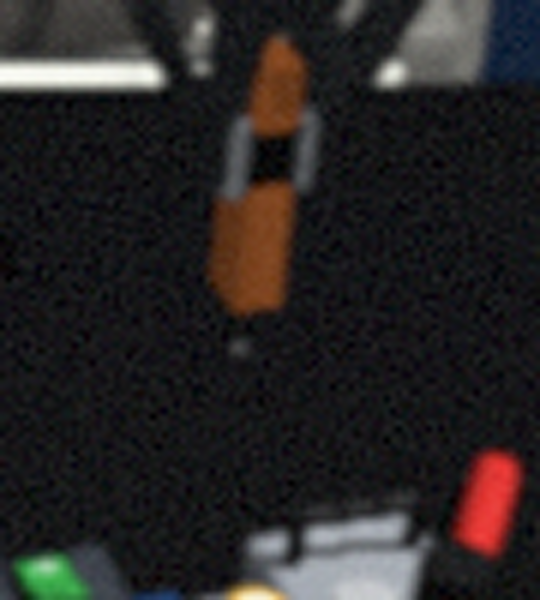

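The tip is seen at scene (352,165), against a prediction of (351.7,164.9) for 85 mm below the TCP. Next I check the tester's fore-aft offset in the hand from its front face in the wrist view.

Run:
```python
from h import *
s=bot.get_state(); p=s["tool_pos"]; Rt=R.from_quat(s["eef_rot"]).as_matrix()
c=cam("wrist"); f=c["frame"]; h=cv2.cvtColor(f,cv2.COLOR_BGR2HSV)
m=cv2.inRange(h,(5,150,60),(28,255,255)); m[:, :180]=0;m[:,380:]=0
ys,xs=np.where(m); print("orange rows",ys.min(),ys.max())
for v in (range(ys.min(),ys.max()+1,8)): 
    q=np.where(m[v])[0]; print(v,q.min() if len(q) else 0,q.max() if len(q) else 0,len(q),end="; ")
print()
for X in(-.003,0,.003):
  for dz in(0,.004):
    print(X,dz,[proj(c,p+Rt@[a+X,0,b+dz]).round(1).tolist() for a,b in((.015,.055),(.015,-.004),(.015,-.034),(.015,-.060),(-.015,-.060))])
t=np.where(h[:,280,0]>0)[0]
print([(v,*map(int,h[v,282])) for v in range(190,420,6)])
```

```text
orange rows 106 388
106 365 366 2; 114 0 0 0; 122 0 0 0; 130 0 0 0; 138 0 0 0; 146 0 0 0; 154 0 0 0; 162 0 0 0; 170 298 300 3; 178 288 291 4; 186 285 289 4; 194 292 299 5; 202 264 296 33; 210 260 300 41; 218 258 302 45; 226 256 304 49; 234 254 305 52; 242 253 306 2; 250 0 0 0; 258 0 0 0; 266 0 0 0; 274 247 312 13; 282 244 314 16; 290 242 315 17; 298 241 317 18; 306 240 317 15; 314 238 320 83; 322 236 321 86; 330 236 321 86; 338 237 321 85; 346 237 320 84; 354 237 320 84; 362 238 320 83; 370 238 319 82; 378 238 318 81; 386 263 294 32; 
-0.003 0 [[279.5, 211.1], [279.5, 253.7], [279.5, 290.7], [279.6, 340.8], [279.5, 434.7]]
-0.003 0.004 [[279.5, 209.0], [279.5, 249.8], [279.5, 284.7], [279.6, 331.4], [279.5, 422.7]]
0 0 [[279.5, 205.8], [279.5, 246.6], [279.5, 282.2], [279.6, 330.5], [279.5, 426.0]]
0 0.004 [[279.5, 203.8], [279.5, 242.9], [279.5, 276.5], [279.6, 321.4], [279.5, 414.2]]
0.003 0 [[279.5, 200.5], [279.5, 239.5], [279.6, 273.5], [279.6, 320.0], [279.5, 417.1]]
0.003 0.004 [[279.5, 198.6], [279.5, 235.9], [279.6, 268.1], [279.6, 311.3], [279.5, 405.6]]
[(190, 132, 7, 193), (196, 120, 4, 201), (202, 12, 167, 163), (208, 12, 165, 162), (214, 12, 171, 163), (220, 12, 176, 164), (226, 13, 190, 160), (232, 13, 194, 159), (238, 14, 192, 161), (244, 0, 61, 50), (250, 2, 206, 156), (256, 1, 205, 183), (262, 0, 59, 39), (268, 68, 160, 139), (274, 63, 38, 120), (280, 54, 39, 123), (286, 56, 44, 122), (292, 57, 43, 124), (298, 52, 46, 123), (304, 50, 44, 123), (310, 15, 195, 156), (316, 15, 222, 186), (322, 16, 225, 202), (328, 17, 245, 200), (334, 17, 255, 199), (340, 16, 242, 199), (346, 17, 255, 200), (352, 17, 250, 198), (358, 17, 237, 201), (364, 16, 241, 199), (370, 17, 243, 199), (376, 17, 255, 198), (382, 16, 235, 199), (388, 14, 222, 183), (394, 163, 67, 46), (400, 165, 23, 44), (406, 0, 10, 51), (412, 105, 11, 46), (418, 124, 41, 50)]
```

>>> carry_out([
  [[1, -0.1, 0.17, 0.3, 0, 0, 0], [1, -0.1, 0.17, 0.6, 0, 0, 0], [1, 0, 0, 0.6, 0, 0, 0], [1, 0, 0, 0.5, 0, 0, 0], [1, 0, 0, 0.3, 0, 0, 0], [1, 0, 0, 0.1, 0, 0, 0], [1, 0, 0, 0, 0, 0, 0], [1, 0, 0, 0, 0, 0, 0]],
])

```text
clock: 12.35
tool_pos: [0.5451, 0.2171, 0.2529]
eef_rot: [-0.124, 0.992, -0.001, 0.002]
wrist_force: [-0.1, 0.2, -1.5]
width: 0.251
finger_force: 49.7
```

Run:
```python
from h import *
delta([.5444,.218,.2375],RP); p=bot.get_state()["tool_pos"]
c=cam("scene"); tip=p-[.0019,.0005,.0855]; print(proj(c,tip),proj(c,[.5425,.2175,.152]))
u,v=330,170; cv2.imwrite("pics/w7.png",cv2.resize(c["frame"][v:v+50,u:u+50],(600,600),interpolation=2))
```

```text
t 12.35 pos [0.5451 0.2171 0.2529] F [-0.14  0.19 -1.47] w 0.251 ff 49.7
 turn units [-0.002  0.004 -0.001] deg [-0.13  0.23 -0.03]
 shift units [0.009 0.021 0.308] turn first
[354.63639358 201.84783385] [354.43129369 206.11650909]
```

View pics/w7.png

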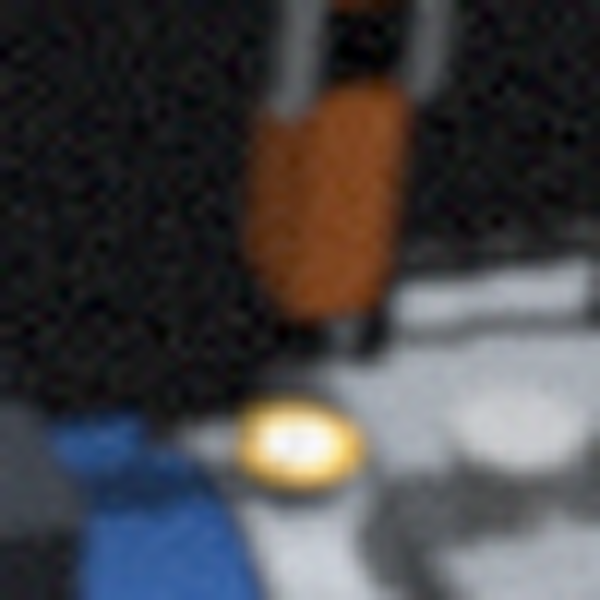

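The ring is at scene (354.8,207). The case bottom is above it at (357,196), with the dark nose leading towards the ring. Lowering with force checks.

>>> carry_out([
  [[1, 0, 0.02, 0.1, 0, 0.004, 0], [1, 0, 0, 0.1, 0, 0, 0], [1, 0, 0, 0.02, 0, 0, 0], [1, 0, 0, 0, 0, 0, 0], [1, 0, 0, 0, 0, 0, 0]],
])

```text
clock: 12.9
tool_pos: [0.5443, 0.2184, 0.2407]
eef_rot: [-0.125, 0.992, -0.001, -0.001]
wrist_force: [0.1, 0.3, -1.6]
width: 0.252
finger_force: 49.7
```

>>> carry_out([
  [[1, 0, 0, 0.02, 0, 0, 0], [1, 0, 0, 0.02, 0, 0, 0], [1, 0, 0, 0, 0, 0, 0], [1, 0, 0, 0, 0, 0, 0]],
])

```text
clock: 13.3
tool_pos: [0.5443, 0.2183, 0.2387]
eef_rot: [-0.125, 0.992, -0.001, -0.001]
wrist_force: [0.3, 0.0, -1.9]
width: 0.25
finger_force: 49.7
```

>>> carry_out([
  [[1, 0, 0, 0.02, 0, 0, 0], [1, 0, 0, 0.02, 0, 0, 0], [1, 0, 0, 0, 0, 0, 0], [1, 0, 0, 0, 0, 0, 0]],
])

```text
clock: 13.7
tool_pos: [0.5443, 0.2183, 0.2366]
eef_rot: [-0.125, 0.992, -0.001, -0.001]
wrist_force: [-0.5, -0.9, -2.0]
width: 0.252
finger_force: 49.7
```

>>> carry_out([
  [[1, 0, 0, 0.02, 0, 0, 0], [1, 0, 0, 0, 0, 0, 0], [1, 0, 0, 0, 0, 0, 0]],
])

```text
clock: 14.0
tool_pos: [0.5444, 0.2184, 0.2359]
eef_rot: [-0.125, 0.992, -0.001, -0.001]
wrist_force: [0.1, 0.0, -0.6]
width: 0.252
finger_force: 49.7
```

>>> carry_out([
  [[1, 0, 0, 0.02, 0, 0, 0], [1, 0, 0, 0, 0, 0, 0], [1, 0, 0, 0, 0, 0, 0]],
])

```text
clock: 14.3
tool_pos: [0.5443, 0.2184, 0.2348]
eef_rot: [-0.125, 0.992, -0.001, -0.001]
wrist_force: [0.0, 0.5, 0.2]
width: 0.251
finger_force: 49.7
```

>>> carry_out([
  [[1, 0, 0, 0.02, 0, 0, 0], [1, 0, 0, 0, 0, 0, 0], [1, 0, 0, 0, 0, 0, 0]],
])

```text
clock: 14.6
tool_pos: [0.5443, 0.2184, 0.2337]
eef_rot: [-0.125, 0.992, -0.001, -0.001]
wrist_force: [-0.5, 0.8, 1.3]
width: 0.252
finger_force: 49.7
```

>>> carry_out([
  [[1, 0, 0, 0.02, 0, 0, 0], [1, 0, 0, 0, 0, 0, 0], [1, 0, 0, 0, 0, 0, 0], [1, 0, 0, 0, 0, 0, 0]],
])

```text
clock: 15.0
tool_pos: [0.5443, 0.2184, 0.2327]
eef_rot: [-0.125, 0.992, -0.001, -0.001]
wrist_force: [-0.2, 0.1, 1.7]
width: 0.253
finger_force: 49.8
```

Run:
```python
from h import *
f=[]
for i in range(8): c=cam("scene"); s=bot.get_state(); f.append(s["wrist_force"][2])
print(np.mean(f),s["tool_pos"],s["clock"],s["ft_torque"].round(3))
u,v=330,170; w=cam("wrist")["frame"]
cv2.imwrite("pics/w8.png",np.hstack([cv2.resize(c["frame"][v:v+50,u-10:u+45],(440,400),interpolation=2),w[100:420,130:430][:320].copy() if 0 else cv2.resize(w[90:290,170:350],(360,400))]))
```

```text
1.4392632240707566 [0.54429597 0.21837519 0.23268121] 15.4 [ 0.022 -0.044  0.002]
```

View pics/w8.png

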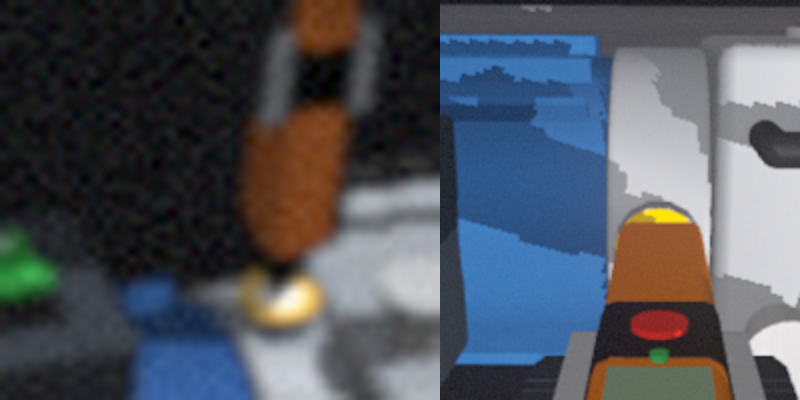

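The tip sits in the ring: scene crop nose (285,270), with ring centre at (284,298), and in the wrist view it is centred on the ring. Net push is about 3 N, roughly half of the travel. Handing in.

```bash
python3 -c "
from workcell import bot
print(bot.job_done())"
```

```text
the job is handed in; nothing more can be done
None
```

I handed the job in at 15.4 s, but the interface returned no verdict: the rocker was pushed to its stop, and the tester is held upright in the yellow ring at about 3 N, roughly half way in.

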